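Feel the jaw gap of the bag-sealing press with a taper gauge

ROBOT

A 6-joint arm with a two-finger parallel gripper is mounted at the origin on the work surface. World frame = base frame: x ahead of the robot, y to its left, z up, the work surface at z = 0. Lengths are in m, angles in rad, forces in N, time in s.
With the tool pointing down it reaches from about 0.35 to 0.775 m from the base axis. Payload 7.3 kg.
Tool frame: the origin (TCP) lies at the very end of the fingers, on their centre line; the grasp point (between the pads) lies 19 mm behind it; z points along the fingers, y is the line along which they close (so a half turn about z gives the same grasp; the last joint's range is limited). The gripper opens to 92 mm and grips with 3 to 60 N. Pads are 19 mm wide; open, the fingers measure 130 mm over their backs; the gripper's body (75 mm by 190 mm) begins 47 mm behind the grasp point.
Start: joints at [-1.246, 0.342, 1.524, -0, 1.275, -0.146], TCP at [0.238, -0.468, 0.199] pointing down, gripper open.
Joint ranges: [-2.53, 2.53], [-0.77, 2.02], [0.04, 2.7], [-1, 4.14], [0.28, 2.66], [-3.11, 3.11]. Speed limits (rad/s): [2.57, 2.57, 3.14, 3.14, 3.14, 3.14].

INTERFACE

Orientations are given as [roll, pitch, yaw] about the fixed x, y, z axes, in that order (R = Rz(yaw) Ry(pitch) Rx(roll)).
In Python, from cell import robot gives the robot as it stands.
- The arm moves only by the tool apply_moves, never from a script. Its argument "motion" is text: rows parted by semicolons, each of 7 numbers parted by spaces: the opening in per cent of the stroke, from 0 (shut) to 100 (fully open), then the shift along the tool's x, y, z in cm, then the turn, a rotation vector about the tool's x, y, z in rad. A call has 1 to 20 rows; each row shifts and turns the commanded pose from where the row before left it, along the tool's axes as they then stand; what a row does not reach is not made up. A row lasts 1/8 s, in which the tool goes at most 62.5 mm and 10.7 degrees, less where a joint would pass 70% of its speed; a pose out of reach is approached as far as the arm can. A call with a gripper value outside its range is refused whole. The fingers move at their own pace and stop on an object; "force" is the grip in N (left out, the last holds). Time passes only in rows, so rows that do not move let the fingers close. It gives the time, the measured TCP pose, the force, the opening and the grip force at its end, in the units of the state.
- robot.observe(): the state, without advancing time (a new reading comes with each control period).
- robot.read_camera(name): name is "side" or "top"; returns a dict with "img" (384x512x3 uint8, red, green, blue), "fovy" (degrees; the focal length in pixels is half the picture's height over the tangent of half this angle, whatever the lens; pixels are square), "cx", "cy" (the principal point, pixels), "R" (3x3) and "t" (3): a world point X has camera coordinates R X + t. Camera axes: x right, y down, z forward; pixel columns grow to the right and rows downward; lengths in m; the calibration is good to about 2 mm. A picture is of the moment at which its call begins. There is no depth.
- robot.hand_in(): hands the job in; it is judged then, once.
Trained networks look in a picture, given as the dict that the camera call returned (one of the last four; its "shot" number tells which), for a name from the list of things; names that differ only in an ending like _2 or _b are one class to them, and where a whole thing is asked for, a point or a joint stands for the part that bears it (a point fixed in the world has none). Each returns a list of dicts, best first, with "score" (0 to 1); they miss things now and then, are a little off and sometimes report something else, mostly with a low value. They report only what shows in the picture. A call takes as long as a camera call. They do not tell look-alikes from the thing itself.
- robot.search_frame(target, picture): "centre" ([x, y, z] in m, in world coordinates, good to about 4 mm: the middle of the surface that is visible of it).
- robot.trace(target, picture): "pixels" (384x512 bool, what is visible of it).
The state is a dict: "time": time; "qpos": joint angles; "qvel": joint speeds; "joint_efforts": joint torques, N m; "tool_pos": TCP position; "tool_rot": TCP orientation; "contact_force": force on the tool from outside, world axes, zero at the start; "torque": the same for the moment, N m; "opening": finger opening in m; "grip_force": force on a finger pad.
Only numpy, scipy, OpenCV 4.12 (cv2) and the standard library are available. Lean on these libraries where they do the work, as an engineer would, in place of code of your own. Each camera call takes 0.05 s, during which the arm holds its last target. There are 200 camera calls.

TASK

Check the jaw gap of the bag-sealing press: first swing its open upper jaw all the way down onto its stop by pushing on its black bar, then take the taper gauge by its upright grip and, keeping the blade flat on the press's lower plate, slide it straight in from the front between the jaws until it drags snugly, without forcing it. Finish while still holding the gauge in the gap at that depth; do not let go, and leave everything else on the table where it is.

Things in the scene. Friction and masses are not known exactly. Their poses are not given: they have to be found in the camera images.
- press: Grey press for sealing bags, fixed to the table, 210 mm deep, 170 mm wide, base 26 mm high; two hinge posts 88 mm high at x = 132, y = +-71 mm. Origin: at table height below the middle of the shut upper jaw's front edge. x points into the press from its front, y along the jaws, z up; its other points share these axes while the jaw is shut.
- jaw (a joint): Hinge of the upper jaw, an aluminium arm 138 mm long, 104 mm wide, hinged at its far end about the press's y. 0: down on its hard stop; grows as it swings up (starts at 0.5 to 0.85 rad, most 1.0). Stiff hinge: it stays where it is left; pushing the bar along its arc takes about 4 to 10 N, straight down more while it is high.
- jaw_hinge (a point): Point on the jaw's hinge axis, middle of the press (x = 130 mm, z = 68 mm in the press's frame).
- bar (a point): Top of the middle of the black push bar along y across the jaw: round, 16 mm diameter, 124 mm long, on two studs. With the jaw shut it is at x = 40, z = 108 mm in the press's frame (90 mm in front of and 40 mm above the hinge axis); it turns with the jaw about that axis.
- slot (a point): Point on top of the lower steel plate, in the middle, straight below the front edge of the shut upper jaw; x into the gap, z up. The plate is flat, 120 mm wide, 8 mm thick, reaches from 60 mm in front of this point to 105 mm behind it; its top is 40 to 42 mm above the table (differs each time, firm under load). Friction coefficient some 0.6.
- plate_front (a point): Middle of the front edge of the lower plate's top face (60 mm in front of slot).
- pad: The upper jaw's face: steel bar 45 mm deep, 120 mm wide, 10 mm thick, sprung under the arm; can be lifted 4.5 mm (begins at about 3 N, then 3 N more per mm). At rest, jaw shut, its flat underside is 47 mm above the table: gap to the lower plate 5 to 7 mm. Origin: middle of the lower front edge.
- pad_edge (a point): Middle of the pad's lower front edge; moves with the pad. The gauge's slope meets this edge when the tip is about 22 mm (gap 5) to 45 mm (gap 7) past it; the push needed then rises from almost nothing to about 4 N (snug), and by some 4 N per 10 mm of further sliding.
- pad_rest (a point): Where pad_edge is when the pad is at rest in the arm (moves with the arm); pad_edge's z in this frame is the pad's lift, 0 to 4.5 mm.
- gauge: Taper gauge, loose, 150 g, flat on the table left or right of the press's front. Upright dark wooden grip 40 long (x), 14 wide (y), 10 to 46 mm above the underside, on a steel foot 44 x 30 x 10 mm; steel blade 30 wide runs to +x, flat below, 11 mm thick at the grip (x = 20) falling to 3 mm at the tip (x = 110). Origin: underside, below the grip's middle; z up.
- tip (a point): Middle of the gauge's tip, on its underside (x = 110 mm in the gauge's frame).
- roll: Bystander, leave alone: roll of label tape lying flat, paper, ring 72 mm across, 45 mm high; origin at its underside.
- mug: Bystander, leave alone: white ceramic mug, 80 mm across, 95 mm high; origin at its underside.
- jar: Bystander, leave alone: glass jar with a steel cap, 68 mm across, 100 mm high; origin at its underside.
- wrench: Bystander, leave alone: steel open wrench lying flat; origin at its underside.
- spoon: Bystander, leave alone: wooden spoon lying flat; origin at its underside.
- screwdriver: Bystander, leave alone: screwdriver with a black handle lying across the table in front of the press; origin at its underside.
- tumbler: Bystander, leave alone: glass tumbler, 68 mm across, 100 mm high; origin at its underside.
There are look-alikes about, which are no part of the job. Of the things that look like the gauge, take the one that is farthest to the robot's right at the start.

How it is judged:
By the outcome, as a careful person would: the job done as asked, in the order asked, and still so for the second after the job is handed in, while the arm keeps its last pose, push and grip.
It also fails if it takes over 72 s, if anything falls off the work surface, if the arm or the gripper's body presses on something with over 40 N, if the wrist force passes 120 N, or if a joint passes its speed limit or range.

## Working session

There is one attempt and no reset: what is moved stays moved. The work goes in short steps, Python scripts to look and compute and a tool call to move; the robot and the scene stay as the last step left them, time stands still between calls to the robot, and variables do not carry over. Pictures are saved under pics/ and viewed, at most 10 in all, crops included, and the job is handed in when it is done.

Besides the shell and the picture viewer there is one more tool, called as name(argument=value, ...), one argument or row to a line, values as JSON. apply_moves: Moves the arm, as the interface text tells. Its arguments: {"type":"object","properties":{"motion":{"type":"string"},"force":{"type":"number"}},"required":["motion"]}

```bash
mkdir -p pics; ls; cat > h.py <<'E'
import numpy as np, cv2
from cell import robot
def K(p):
    f=p["img"].shape[0]/2/np.tan(np.radians(p["fovy"])/2); return f
def proj(p,X):
    c=np.array(p["R"])@np.array(X)+np.array(p["t"]); f=K(p); return p["cx"]+f*c[0]/c[2],p["cy"]+f*c[1]/c[2]
def ray(p,u,v,z):
    R=np.array(p["R"]);t=np.array(p["t"]);f=K(p)
    o=-R.T@t; d=R.T@np.array([(u-p["cx"])/f,(v-p["cy"])/f,1]); return o+d*(z-o[2])/d[2]
def save(p,n): cv2.imwrite("pics/"+n,cv2.cvtColor(p["img"],cv2.COLOR_RGB2BGR))
E
python3 - <<'E'
from h import *
s=robot.observe(); print({k:np.round(v,3).tolist() for k,v in s.items()})
ims=[]
for n in("top","side"):
    p=robot.read_camera(n); ims.append(p["img"])
    print(n,p["fovy"],-np.array(p["R"]).T@np.array(p["t"]),np.round(p["R"],3).tolist())
    for t in("press","bar","jaw_hinge","slot","plate_front","pad","gauge","tip","screwdriver","roll","mug","jar","tumbler","wrench","spoon"):
        print(t,[(round(d["score"],2),np.round(d["centre"],3).tolist(),np.round(proj(p,d["centre"])).tolist()) for d in robot.search_frame(t,p)][:5])
    save(p,n+"0.png")
E
```

```text
pics
{'time': 0.0, 'qpos': [-1.246, 0.343, 1.525, -0.0, 1.275, -0.146], 'qvel': [-0.002, 0.0, -0.001, -0.001, -0.001, 0.001], 'joint_efforts': [0.001, -43.124, -24.422, 0.072, 0.056, -0.0], 'tool_pos': [0.238, -0.467, 0.199], 'tool_rot': [-3.14, -0.0, 0.471], 'contact_force': [0.318, -0.004, 0.157], 'torque': [0.001, 0.014, 0.045], 'grip_force': 0.0, 'opening': 0.092}
top 43.9642172620525 [0.32275793 0.00433969 1.74043275] [[-0.027, -1.0, -0.006], [-0.993, 0.027, -0.114], [0.114, 0.003, -0.993]]
press [(0.78, [0.629, 0.066, 0.038], [245.0, 159.0])]
bar [(0.72, [0.662, 0.067, 0.149], [244.0, 144.0])]
jaw_hinge [(0.83, [0.66, 0.071, 0.15], [243.0, 145.0])]
slot [(0.64, [0.573, 0.066, 0.039], [246.0, 175.0])]
plate_front [(0.63, [0.569, 0.064, 0.042], [246.0, 176.0])]
pad [(0.46, [0.622, 0.063, 0.153], [245.0, 156.0])]
gauge [(0.72, [0.628, -0.142, 0.006], [302.0, 160.0]), (0.61, [0.535, -0.312, 0.009], [350.0, 183.0]), (0.57, [0.328, -0.136, 0.011], [304.0, 241.0]), (0.37, [0.689, -0.329, 0.099], [357.0, 136.0])]
tip [(0.87, [0.326, -0.132, 0.01], [303.0, 242.0]), (0.59, [0.628, -0.14,
[... 1553 characters left out ...]
 [(0.67, [0.487, -0.032, 0.014], [262.0, 196.0]), (0.49, [0.654, 0.089, 0.154], [201.0, 181.0])]
roll [(0.86, [0.488, 0.29, 0.046], [232.0, 266.0]), (0.49, [0.596, 0.078, 0.041], [221.0, 207.0])]
mug [(0.66, [0.736, 0.32, 0.059], [148.0, 252.0]), (0.47, [0.517, -0.311, 0.011], [273.0, 146.0]), (0.29, [0.615, 0.091, 0.149], [212.0, 185.0])]
jar [(0.97, [0.694, -0.312, 0.066], [231.0, 128.0]), (0.32, [0.652, 0.093, 0.15], [201.0, 183.0])]
tumbler [(0.69, [0.271, -0.347, 0.074], [338.0, 139.0])]
wrench [(0.43, [0.511, -0.491, 0.006], [285.0, 122.0])]
spoon [(0.71, [0.501, 0.505, 0.015], [201.0, 341.0]), (0.5, [0.637, 0.098, 0.04], [208.0, 209.0]), (0.37, [0.488, -0.032, 0.012], [261.0, 196.0])]
```

```bash
python3 - <<'E'
import cv2
a=cv2.imread("pics/top0.png")[110:290,100:420]; cv2.imwrite("pics/a.png",cv2.resize(a,(800,450),interpolation=cv2.INTER_CUBIC))
b=cv2.imread("pics/side0.png")[90:310,120:400]; cv2.imwrite("pics/b.png",cv2.resize(b,None,fx=2.7,fy=2.7,interpolation=cv2.INTER_CUBIC))
E
```

```text
(no output)
```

View pics/a.png

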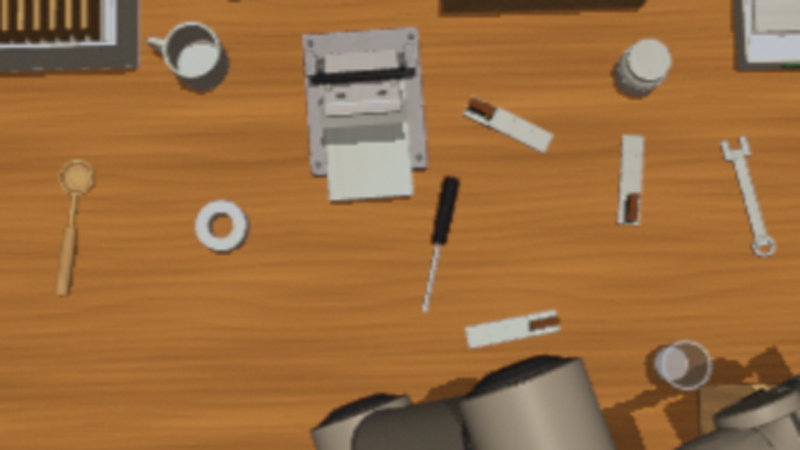

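View pics/b.png

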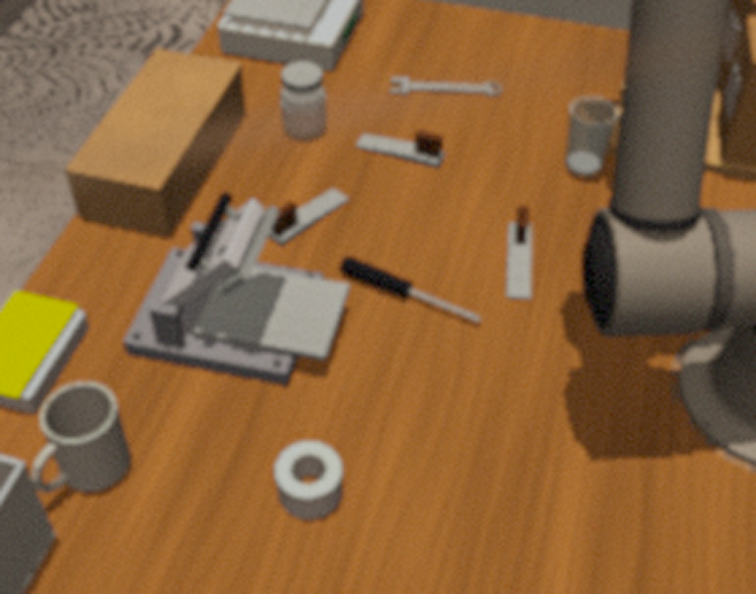

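Three gauge look-alikes are visible. In the top crop they are at (507,124), (631,180) and (512,328), and in the side crop at (310,215), (402,150) and (520,255). The farthest right (most −y) is (631,180), at world ≈ (0.535, −0.312), with its grip towards the robot and its blade pointing away. The press is at (363,110), jaw open, and its plate faces the robot.

```bash
python3 - <<'E'
from h import *
p=robot.read_camera("top"); g=cv2.cvtColor(p["img"],cv2.COLOR_RGB2GRAY)
def sub(c): 
    a=np.float32([[100+x*.4-.3,110+y*.4-.3] for x,y in c]).reshape(-1,1,2)
    return cv2.cornerSubPix(g,a.copy(),(3,3),(-1,-1),(3,30,.01)).reshape(-1,2), a.reshape(-1,2)
for nm,c,z in(("base BL,BR,FR,FL",[(304,35),(416,29),(425,168),(313,175)],.026),("plate FL,FR",[(331,201),(412,195)],.041),("gauge tipL,tipR,footR,footL",[(623,136),(643,136),(639,224),(618,223)],.005)):
    s,a=sub(c); print(nm)
    W=[ray(p,*q,z)[:2] for q in s]; W0=[ray(p,*q,z)[:2] for q in a]
    print(np.round(s-a,1).tolist(),np.round(W,4).tolist(),np.round(W0,4).tolist())
    for i in range(len(W)): 
        d=W[i]-W[(i+1)%len(W)]; print(np.round(np.linalg.norm(d),4),np.round(np.degrees(np.arctan2(d[1],d[0])),1))
for n in ("top","side"):
    q=robot.read_camera(n)
    for t in("gauge","bar","pad","press"):
        for d in robot.trace(t,q)[:3]:
            m=d["pixels"].astype(np.uint8); pts=np.argwhere(m)[:,::-1].astype(np.float32)
            r=cv2.minAreaRect(pts); b=cv2.boxPoints(r)
            z={"gauge":.006,"press":.026}.get(t,.14); print(n,t,round(d["score"],2),np.round(r[0]),np.round(r[1],1),np.round([ray(q,*x,z)[:2] for x in b],3).tolist())
    big=q["img"][130:225,200:380] if n=="top" else q["img"][110:240,150:310]
    cv2.imwrite(f"pics/c_{n}.png",cv2.cvtColor(cv2.resize(big,None,fx=4.4,fy=4.4,interpolation=cv2.INTER_CUBIC),cv2.COLOR_RGB2BGR))
E
```

```text
base BL,BR,FR,FL
[[-0.30000001192092896, -0.0], [-0.5, 2.0], [0.10000000149011612, -0.4000000059604645], [0.0, 0.0]] [[0.7675, 0.1535], [0.7641, -0.011], [0.5658, -0.0206], [0.5586, 0.1429]] [[0.7674, 0.1524], [0.7717, -0.013], [0.5644, -0.0203], [0.5586, 0.1429]]
0.1645 88.8
0.1985 2.8
0.1636 -87.5
0.2092 -177.1
plate FL,FR
[[-0.5, -0.5], [-0.30000001192092896, -0.20000000298023224]] [[0.5201, 0.1182], [0.5242, 0.001]] [[0.5181, 0.1165], [0.5236, -0.0003]]
0.1173 92.0
0.1173 -88.0
gauge tipL,tipR,footR,footL
[[-0.30000001192092896, -0.5], [0.10000000149011612, 0.30000001192092896], [0.0, 0.0], [2.0, -0.30000001192092896]] [[0.609, -0.3132], [0.6049, -0.3441], [0.4759, -0.3313], [0.479, -0.308]] [[0.6069, -0.3142], [0.6061, -0.3436], [0.4759, -0.3313], [0.4782, -0.3007]]
0.0312 82.6
0.1296 -5.6
0.0236 -97.5
0.1301 177.7
top gauge 0.79 [303. 159.] [35.8  8.9] [[0.646, -0.079], [0.676, -0.095], [0.612, -0.211], [0.583, -0.195]]
top gauge 0.7 [305. 241.] [ 8.6 35.9] [[0.333, -0.073], [0.355, -0.202], [0.325, -0.207], [0.303, -0.078]]
top gauge 0.59 [352. 182.] [ 8.3 35.1] [[0.478, -0.3]
[... 290 characters left out ...]
 19.8] [[0.49, 0.329], [0.539, 0.277], [0.483, 0.224], [0.434, 0.275]]
side gauge 0.83 [232. 169.] [13.4 29.5] [[0.692, -0.124], [0.619, -0.225], [0.576, -0.164], [0.648, -0.069]]
side gauge 0.64 [268. 143.] [31.6 12.1] [[0.604, -0.298], [0.616, -0.376], [0.482, -0.37], [0.474, -0.293]]
side bar 0.85 [201. 186.] [24.5 49.2] [[0.695, 0.171], [0.693, -0.031], [0.604, 0.008], [0.615, 0.2]]
side pad 0.55 [212. 183.] [ 6.1 36.3] [[0.635, 0.14], [0.631, -0.01], [0.61, -0.001], [0.615, 0.147]]
side pad 0.26 [202. 184.] [23.7 47.4] [[0.689, 0.168], [0.7, -0.031], [0.613, -0.001], [0.611, 0.19]]
side press 0.67 [210. 203.] [67.3 71.6] [[0.765, 0.168], [0.779, -0.158], [0.512, -0.057], [0.536, 0.232]]
```

View pics/c_top.png

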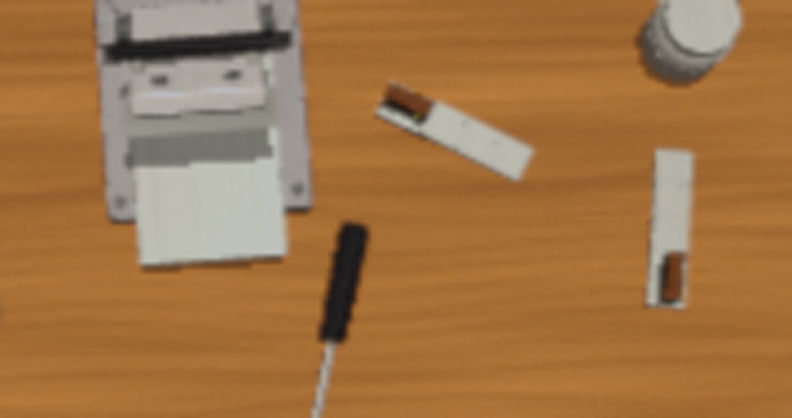

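The crop shows the chosen gauge at c-crop (670,228), with its grip at (673,277) and tip at (674,150). The bar's middle is at (197,45) and the plate's front corners at (142,268) and (286,258). I'll cross-check these numbers.

```bash
python3 - <<'E'
from h import *
from scipy.optimize import minimize_scalar
P=robot.read_camera("top");S=robot.read_camera("side")
yaw=.044;o=np.array([.581,.0613,0]);c,s=np.cos(yaw),np.sin(yaw)
w=lambda x,y,z:o+[c*x-s*y,s*x+c*y,z]
bar=lambda e:w(.130-.09043*np.cos(e) -0.0, 0,.068+.0905*np.sin(e)) # bar centre r~ (90,32)->95.5
bar=lambda e:w(.130-.0955*np.cos(e),0,.068+.0955*np.sin(e)) 
for q,u in((P,(244.8,140.2)),(S,(197.8,175.2))):
    for th in np.arange(.45,.9,.05):
        print(round(th,2),np.round(proj(q,bar(th+np.arctan2(32,90)))-np.array(u),1),end=' ')
    print()
print("plate corners side",[np.round(proj(S,w(-.06,y,.041)),1).tolist() for y in(.06,-.06)], "observed FL",(120+328/2.7,90+356/2.7),"FR",(120+349/2.7,90+282/2.7))
print("base FL side",np.round(proj(S,w(-.018,.085,.026)),1),(120+289/2.7,90+370/2.7))
print("post top",[np.round(proj(S,w(.132,y,.088)),1).tolist() for y in(.071,-.071)])
print("gauge grip top",ray(P,200+673/4.4,130+277/4.4,.046),"side",ray(S,120+430/2.7,90+143/2.7,.046),ray(S,120+357/2.7,90+141/2.7,.003))
E
```

```text
0.45 [-0.   9.9] 0.5 [-0.1  8.8] 0.55 [-0.3  7.5] 0.6 [-0.4  6.3] 0.65 [-0.5  5. ] 0.7 [-0.6  3.7] 0.75 [-0.7  2.3] 0.8 [-0.8  0.9] 0.85 [-0.9 -0.4] 
0.45 [9.2 5.6] 0.5 [8.  4.7] 0.55 [6.9 3.8] 0.6 [5.6 2.9] 0.65 [4.4 2.1] 0.7 [3.1 1.3] 0.75 [1.8 0.6] 0.8 [ 0.4 -0.1] 0.85 [-1.  -0.8] 
plate corners side [[240.0, 221.0], [249.2, 194.6]] observed FL (241.48148148148147, 221.85185185185185) FR (249.25925925925924, 194.44444444444446)
base FL side [225.5 227.4] (227.037037037037, 227.03703703703704)
post top [[180.5, 203.1], [195.8, 173.3]]
gauge grip top [ 0.49532397 -0.31614026  0.046     ] side [ 0.48960988 -0.29601712  0.046     ] [ 0.60806527 -0.32240468  0.003     ]
```

View pics/c_side.png

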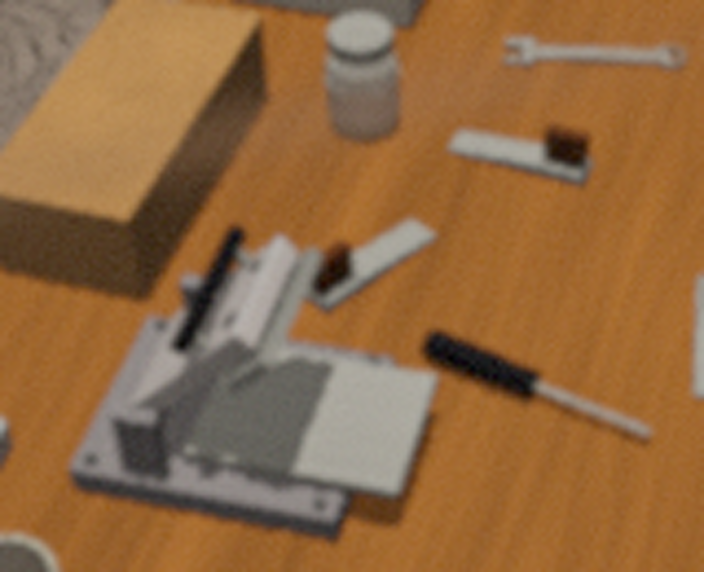

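apply_moves(
  motion="0 0 0 0 0 0 0.1423;0 0 0 0 0 0 0.1423;0 0 0 0 0 0 0.1424;0 2.9 -3.2 -0.07 0 0 0;0 2.9 -3.2 -0.07 0 0 0;0 2.9 -3.2 -0.07 0 0 0;0 2.9 -3.2 -0.07 0 0 0;0 2.9 -3.2 -0.07 0 0 0;0 2.9 -3.2 -0.07 0 0 0;0 2.9 -3.2 -0.07 0 0 0;0 2.9 -3.2 -0.07 0 0 0;0 2.9 -3.2 -0.07 0 0 0;0 2.9 -3.2 -0.07 0 0 0;0 2.9 -3.2 -0.07 0 0 0;0 2.9 -3.2 -0.07 0 0 0;0 2.9 -3.2 -0.07 0 0 0;0 2.9 -3.2 -0.07 0 0 0;0 2.9 -3.2 -0.07 0 0 0;0 2.9 -3.2 -0.07 0 0 0",
  force=30,
)

```text
time: 4.62
tool_pos: [0.6801, 0.0651, 0.2106]
tool_rot: [3.141, -0.0, 0.044]
contact_force: [0.5, 0.0, 0.7]
opening: -0.0
grip_force: 0.0
```

```bash
python3 - <<'E'
from h import *
q=robot.read_camera("side");save(q,"s1.png");s=robot.observe();print(s["tool_pos"],s["tool_rot"],s["time"],s["opening"],s["contact_force"])
cv2.imwrite("pics/s1c.png",cv2.cvtColor(cv2.resize(q["img"][100:240,130:310],None,fx=4,fy=4,interpolation=cv2.INTER_CUBIC),cv2.COLOR_RGB2BGR))
E
```

```text
[0.68204057 0.06972399 0.20962049] [-3.13912004e+00 -1.20816047e-03  4.70332908e-02] 4.675 6.010792414866802e-05 [-3.87608969  1.51468433 -1.3628735 ]
```

View pics/s1c.png

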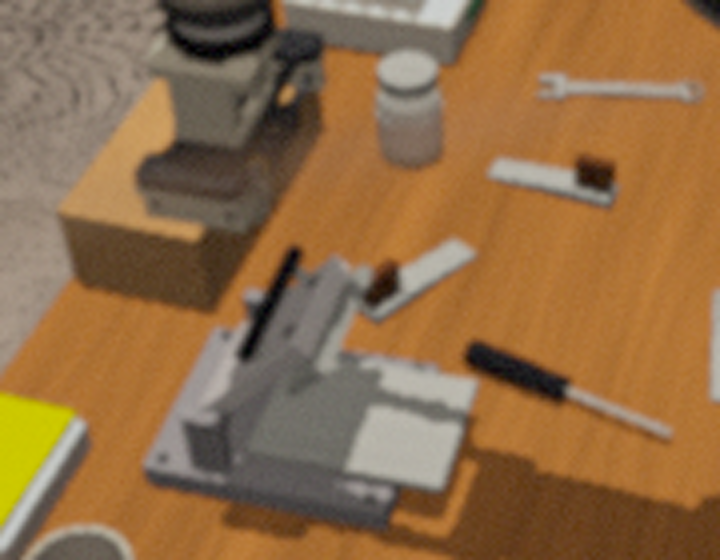

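The gripper hangs above and behind the raised bar, which runs from (240,355) to (297,255) in this crop. Next I lower onto it.

apply_moves(
  motion="0 0 0 2 0 0 0;0 0 0 1.6 0 0 0;0 0 0 0.5 0 0 0;0 0 0 0.3 0 0 0;0 0 0 0.3 0 0 0;0 0 0 0 0 0 0",
)

```text
time: 5.42
tool_pos: [0.6794, 0.0638, 0.1639]
tool_rot: [3.142, -0.0, 0.044]
contact_force: [0.2, 0.5, -0.2]
opening: 0.0006
grip_force: 0.0
```

apply_moves(
  motion="0 0 0 0.2 0 0 0;0 0 0 0.2 0 0 0;0 -0.2 0 0.2 0 0 0;0 -0.28 0 0.2 0 0 0;0 -0.28 0 0.2 0 0 0",
)

```text
time: 6.05
tool_pos: [0.6715, 0.0636, 0.1535]
tool_rot: [3.142, 0.0, 0.044]
contact_force: [-0.1, 0.2, 1.0]
opening: 0.0005
grip_force: 0.0
```

```bash
python3 - <<'E'
from h import *
a=[]
for n,sl in(("top",np.s_[110:220,190:310]),("side",np.s_[130:240,150:270])):
    q=robot.read_camera(n); a.append(cv2.resize(q["img"][sl],(400,370) if 0 else None,fx=3.3,fy=3.3,interpolation=cv2.INTER_CUBIC))
    s=robot.observe(); print(s["tool_pos"],s["contact_force"], proj(q,s["tool_pos"]))
cv2.imwrite("pics/d.png",cv2.cvtColor(np.hstack(a),cv2.COLOR_RGB2BGR))
E
```

```text
[0.67103563 0.06362884 0.15318714] [ 0.18869952 -0.12373669 -0.31410646] (np.float64(244.4954006021137), np.float64(141.27468320971593))
[0.67125256 0.06361615 0.15337736] [-0.31461871  0.47268346 -0.53199747] (np.float64(198.43481842498485), np.float64(175.0753242907743))
```

View pics/d.png

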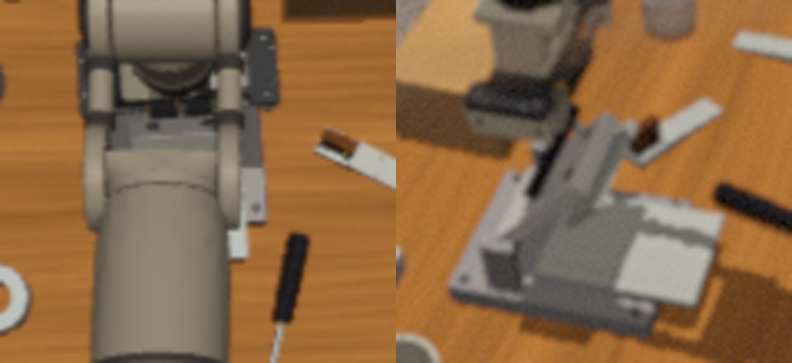

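apply_moves(
  motion="0 -0.25 0 0.1 0 0 0;0 -0.25 0 0.1 0 0 0;0 -0.25 0 0.1 0 0 0",
)

```text
time: 6.52
tool_pos: [0.664, 0.0633, 0.1505]
tool_rot: [3.142, -0.0, 0.044]
contact_force: [-0.5, 0.5, 0.6]
opening: 0.0005
grip_force: 0.0
```

```bash
python3 - <<'E'
from h import *
q=robot.read_camera("side"); s=robot.observe(); print(s["tool_pos"],s["contact_force"],proj(q,s["tool_pos"]))
i0=cv2.cvtColor(cv2.imread("pics/side0.png"),cv2.COLOR_BGR2RGB)
sl=np.s_[150:215,170:235]
cv2.imwrite("pics/e.png",cv2.cvtColor(np.hstack([cv2.resize(x[sl],None,fx=6,fy=6,interpolation=cv2.INTER_CUBIC) for x in(i0,q["img"])]),cv2.COLOR_RGB2BGR))
E
```

```text
[0.66372436 0.06325557 0.1504232 ] [ 0.12903464 -0.23377494 -1.50301212] (np.float64(200.7846822551307), np.float64(176.1309146309281))
```

View pics/e.png

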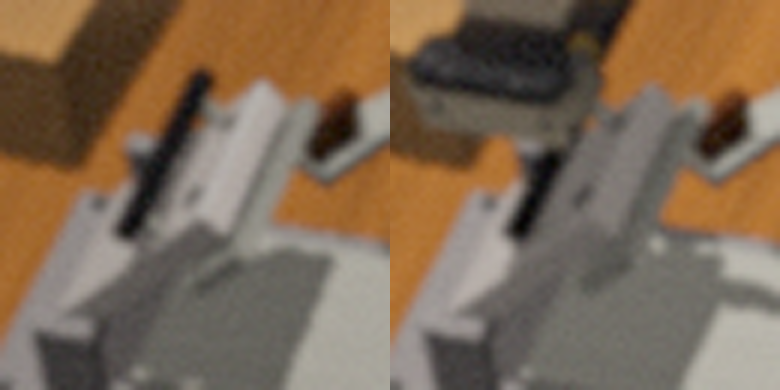

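The jaw edge at (265,80) in both halves shows that the jaw has not moved, and no contact was felt. The tip's place relative to the bar is unclear, so I'll lift and probe from above.

apply_moves(
  motion="0 0 0 -2.2 0 0 0;0 0 0 -2 0 0 0;0 1.0 0 0 0 0 0;0 1.0 0 0 0 0 0;0 0 0 1.2 0 0 0;0 0 0 1 0 0 0;0 0 0 0.3 0 0 0;0 0 0 0.2 0 0 0;0 0 0 0.2 0 0 0;0 0 0 0 0 0 0",
)

```text
time: 7.82
tool_pos: [0.6842, 0.0642, 0.1638]
tool_rot: [3.142, -0.0, 0.044]
contact_force: [0.1, -0.4, -0.1]
opening: 0.0006
grip_force: 0.0
```

apply_moves(
  motion="0 0 0 0.2 0 0 0;0 0 0 0.2 0 0 0;0 0 0 0 0 0 0",
)

```text
time: 8.2
tool_pos: [0.6841, 0.0642, 0.1593]
tool_rot: [3.142, 0.0, 0.044]
contact_force: [-0.2, -0.0, 0.3]
opening: 0.0006
grip_force: 0.0
```

apply_moves(
  motion="0 0 0 0.2 0 0 0;0 0 0 0.2 0 0 0;0 0 0 0 0 0 0",
)

```text
time: 8.57
tool_pos: [0.6841, 0.0641, 0.1553]
tool_rot: [3.142, 0.0, 0.044]
contact_force: [0.7, -0.6, 0.0]
opening: 0.0005
grip_force: 0.0
```

```bash
python3 - <<'E'
from h import *
q=robot.read_camera("side"); s=robot.observe(); T=s["tool_pos"]
im=cv2.resize(q["img"][145:215,160:240],None,fx=9,fy=8.5,interpolation=cv2.INTER_CUBIC)
im=np.clip((im/255.)**.6*255,0,255).astype(np.uint8)
def mk(X,col):
    u,v=proj(q,X); cv2.drawMarker(im,(int((u-160+.5)*9),int((v-145+.5)*8.5)),col,0,14,1)
for h in(0,.02,.04,.066): mk(T+[0,0,h],(255,0,0))
yaw=.044;o=np.array([.581,.0613,0]);c,sn=np.cos(yaw),np.sin(yaw)
for th,col in((.82,(0,255,0)),(.7,(0,255,255))):
  e=th+.342
  for y in(-.062,0,.062): mk(o+[c*(.13-.0955*np.cos(e))-sn*y,sn*.09+c*y,.068+.0955*np.sin(e)],col)
cv2.imwrite("pics/f.png",cv2.cvtColor(im,cv2.COLOR_RGB2BGR))
E
```

```text
(no output)
```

View pics/f.png

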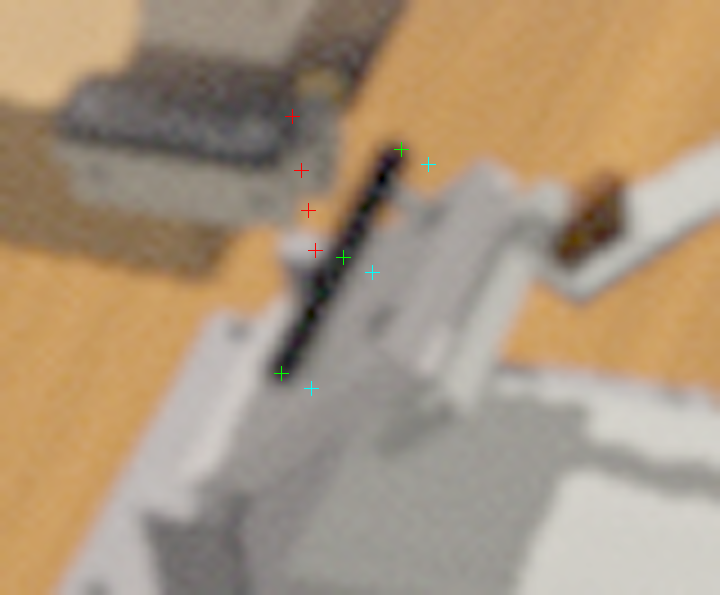

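The finger projects at (315,250), close to the bar, whose ends are at (395,150) and (280,375). I'll triangulate the bar ends directly.

```bash
python3 - <<'E'
from h import *
P=robot.read_camera("top");S=robot.read_camera("side")
def M(p):
    f=K(p); return np.array([[f,0,p["cx"]],[0,f,p["cy"]],[0,0,1]])@np.c_[np.array(p["R"]),np.array(p["t"])]
def tri(a,b):
    X=cv2.triangulatePoints(M(P),M(S),np.float64(a).reshape(2,1),np.float64(b).reshape(2,1)).ravel(); X=X[:3]/X[3]
    return X.round(4),np.round(proj(P,X)-np.array(a),1),np.round(proj(S,X)-np.array(b),1)
print("left end",tri((223.2,141),(190.6,188.6)));print("right end",tri((265.7,138.2),(203.4,162.1)))
i=cv2.imread("pics/top0.png"); g=i.max(2)
print(g[132:150,220:272:6])
j=cv2.imread("pics/side0.png").max(2); print(j[160:192:4,184:212])
print(P["cx"],P["cy"])
E
```

```text
left end (array([0.67  , 0.1347, 0.1629]), array([0.2, 0.5]), array([-1. , -0.2]))
right end (array([ 0.6826, -0.0086,  0.1435]), array([-0.1, -0.2]), array([0.4, 0.1]))
[[164 124 171 172 173 173 173 140 158]
 [159 127 174 174 173 173 174 137 162]
 [158 114 175 175 174 173 173 122 163]
 [155 110 175 175 175 174 173 111 159]
 [154 110 175 175 175 170 164  94 156]
 [152 108 174 168 166 137  94  57 161]
 [153 103 165 117  86  59  40  49 164]
 [157  79  77  50  37  39  44  48 156]
 [160  40  37  35  40  36  33  54 140]
 [158  32  35  31  29  34  65  98 140]
 [154  31  30  34  56  71 130 154 130]
 [155  48  60  74 122 121 149 162 136]
 [162 102 115 122 168 167 157 165 140]
 [169 153 130 168 171 171 171 161 146]
 [164 158 149 170 171 166 172 161 143]
 [161 158 170 156 172 152 173 165 146]
 [167 158 172 144 172 170 173 164 150]
 [171 157 172 161 173 176 177 158 152]]
[[ 65  66  61  70  68  64  63  65  75 100 128 153 162 161 158 160 158 151
  148 141 142 147 152 160 156 151 154 154]
 [ 64  62  66  68  68  73  83 112 147 159 166 160 160 162 162 145 114  71
   31  29  50 101 137 152 155 156 157 159]
 [ 65  63  66  78  93 125 150 162 163 160 162 161 162 145 115  66  29  20
   36  75 104 127 143 149 155 158 169 179]
 [ 67  82 102 131 154 168 162 158 155 153 150 138 114  67  32  25  35  70
   99 126 148 162 158 159 166 178 181 177]
 [115 145 163 166 166 161 141 109  75  60  58  44  35  26  46  80  95 121
  148 163 166 165 172 178 179 178 177 176]
 [162 160 163 160 160 159 157 141 104  54  33  22  35  61  92 122 146 158
  152 160 167 179 181 179 177 176 170 146]
 [139 120 107 122 147 148 123  70  38  28  34  67  87 107 134 152 149 143
  155 170 178 177 176 178 173 156 126 120]
 [141 147 157 157 131  87  39  21  45  69  89 109 130 146 151 144 130 108
  100  93 103 121 139 146 128 123 137 145]]
261.7604378252827 189.42568520424982
```

apply_moves(
  motion="0 0 0 0.3 0 0 0;0 0 0 0 0 0 0",
)

```text
time: 8.98
tool_pos: [0.684, 0.0641, 0.1522]
tool_rot: [3.142, 0.001, 0.044]
contact_force: [-0.0, -0.1, 0.5]
opening: 0.0006
grip_force: 0.0
```

apply_moves(
  motion="0 -0.3 0 0 0 0 0;0 -0.2 0 0 0 0 0;0 0 0 0 0 0 0",
)

```text
time: 9.35
tool_pos: [0.6791, 0.0639, 0.1528]
tool_rot: [3.141, -0.0, 0.044]
contact_force: [-0.2, -0.3, -0.3]
opening: 0.0005
grip_force: 0.0
```

apply_moves(
  motion="0 -0.3 0 0 0 0 0;0 -0.3 0 0 0 0 0;0 0 0 0 0 0 0",
)

```text
time: 9.72
tool_pos: [0.673, 0.0637, 0.1527]
tool_rot: [3.142, 0.0, 0.044]
contact_force: [-0.2, -0.5, -0.4]
opening: 0.0003
grip_force: 0.0
```

apply_moves(
  motion="0 -0.3 0 0 0 0 0;0 -0.3 0 0 0 0 0;0 0 0 0 0 0 0",
)

```text
time: 10.1
tool_pos: [0.667, 0.0634, 0.1527]
tool_rot: [3.141, -0.0, 0.044]
contact_force: [-0.2, -0.6, 0.7]
opening: 0.0005
grip_force: 0.0
```

apply_moves(
  motion="0 0.4 0 0 0 0 0;0 0.4 0 0 0 0 0;0 0 0 0.2 0 0 0;0 0 0 0.2 0 0 0;0 0 0 0 0 0 0",
)

```text
time: 10.72
tool_pos: [0.675, 0.0638, 0.1482]
tool_rot: [3.142, 0.001, 0.044]
contact_force: [0.5, 0.9, 0.1]
opening: 0.0007
grip_force: 0.0
```

apply_moves(
  motion="0 0 0 0.2 0 0 0;0 0 0 0.2 0 0 0;0 0 0 0 0 0 0",
)

```text
time: 11.1
tool_pos: [0.675, 0.0638, 0.1443]
tool_rot: [3.142, 0.0, 0.044]
contact_force: [-0.6, -0.4, 0.3]
opening: 0.0005
grip_force: 0.0
```

```bash
python3 - <<'E'
from h import *
q=robot.read_camera("side"); s=robot.observe(); T=s["tool_pos"]
print(s["contact_force"],s["joint_efforts"],s["qpos"])
P=robot.read_camera("top")
a=q["img"][120:215,140:240]; im=cv2.resize(a,None,fx=6,fy=6,interpolation=cv2.INTER_LANCZOS4)
im=np.clip((im/255.)**.6*255,0,255).astype(np.uint8)
i0=cv2.imread("pics/side0.png")[:,:,::-1]
d=np.abs(i0.astype(int)-q["img"]).max(2)[150:200,180:225]
tpl=i0[156:176,206:222]; r=cv2.matchTemplate(np.ascontiguousarray(q["img"][146:196,196:236]),np.ascontiguousarray(tpl),cv2.TM_CCOEFF_NORMED); print(cv2.minMaxLoc(r))
t2=i0[180:195,185:197]; r=cv2.matchTemplate(np.ascontiguousarray(q["img"][170:205,175:215]),np.ascontiguousarray(t2),cv2.TM_CCOEFF_NORMED); print(cv2.minMaxLoc(r),"expect (10,10)")
for h in(0,.02,.04,.066): u,v=proj(q,T+[0,0,h]); cv2.drawMarker(im,(int((u-140+.5)*6),int((v-120+.5)*6)),(255,0,0),0,12,1)
for yy in(-.095,.095):
  for xx in(-.0375,.0375): u,v=proj(q,T+[xx,yy,.066]); cv2.drawMarker(im,(int((u-140+.5)*6),int((v-120+.5)*6)),(0,0,255),0,12,1)
cv2.imwrite("pics/g.png",cv2.cvtColor(im,cv2.COLOR_RGB2BGR))
E
```

```text
[-0.2330148  -1.14470154  0.55281403] [ 6.37657649e-06 -5.96875226e+01 -2.51867867e+01  3.98999546e-02
 -8.32708133e-02 -3.93161088e-05] [-1.86966726e-02  6.69600343e-01  1.12584610e+00 -9.77521131e-05
  1.34627210e+00  1.50832624e+00]
(-0.2415454387664795, 0.6651290655136108, (23, 15), (10, 10))
(-0.6942136883735657, 0.9427630305290222, (24, 7), (10, 10)) expect (10,10)
```

View pics/g.png

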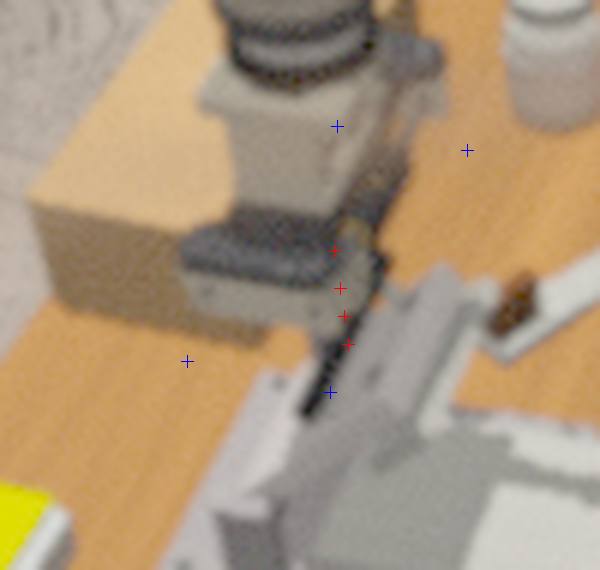

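apply_moves(
  motion="0 0 0 0.3 0 0 0;0 0 0 0.3 0 0 0;0 0 0 0.2 0 0 0;0 0 0 0 0 0 0",
)

```text
time: 11.7
tool_pos: [0.6752, 0.0637, 0.1367]
tool_rot: [3.141, -0.0, 0.044]
contact_force: [-0.5, 0.3, 1.7]
opening: 0.0004
grip_force: 0.3
```

```bash
python3 - <<'E'
from h import *
P=robot.read_camera("top");S=robot.read_camera("side");o=robot.observe();T=o["tool_pos"];print(T,o["contact_force"],o["opening"])
i0=cv2.imread("pics/top0.png")[:,:,::-1]
print("top proj",proj(P,T),proj(P,T+[0,0,.066]))
print(P["img"].max(2)[130:152,220:276:3]); print(S["img"].max(2)[156:196:3,180:214])
E
```

```text
[0.67521956 0.06376718 0.1367098 ] [-0.25179113  0.85965787  1.00420133] 0.00037951921094748836
top proj (np.float64(244.63049759995465), np.float64(141.10837371385463)) (np.float64(243.78889940925086), np.float64(136.81009197275677))
[[ 82  65  74 130  56  80  93  97  91  68  45  59  62  98  56  74  63  64
  151]
 [145 112  65 132  62  50  79  75  73  49  47  52 105 148  94  80  65  64
  144]
 [151 125  62 131  71  48  53  46  50  47  59  44 115 151 108  82  63  63
  146]
 [151 125  63 136  95  56  48  47  46  49  71  74 126 151 128  86  63  63
  149]
 [152 125  62 138 116  68  53  45  48  58  49  82 127 152 127  83  64  62
  128]
 [152 125  52 136 133  43  69  54  56  61  24  80 125 152 117  70  62  66
  121]
 [151 124  50 136 136  69  49  65  61  38  21  61 116 153 115  66  64  64
  112]
 [151 123  53 138 137 111  34  38  30  27  36  37 112 151 116  65  64  66
  102]
 [151 122  50 135 136 118  66  25  17  56  40  31 111 152 118  62  65  90
  106]
 [151 121  40 131 130 115  83  41  37  55  27  26 111 152 120  51  66  70
  107]
 [151 121  31  88  78  59  37  34  35  32  31  34 111 1
[... 2192 characters left out ...]
 174 169 161 154 136 122 129 156 170 150 109  52  11  22  51  87 102
  115 112 104  85  88 113 128 131 128 129 129 122 100  97 114 138]
 [169 161 158 159 158 159 161 166 162 135  80  30  14  25  66  93 101 110
  111 112 113 113 120 116 125 131 130 128 117 105 106 129 149 158]
 [162 157 157 160 160 169 177 174 154 106  60  40  53  83  99 107 112 112
  115 109 110 106 104 103 100 102 104 105 101 119 148 162 162 157]
 [159 156 160 163 172 180 182 177 152 121 116 112 117 118 113 110 105 101
  102 100 104 102 102  98  94  92  95  91  89 100 121 138 133 125]
 [158 159 167 177 182 183 176 155 131 116 110 110 105 106 104 104 102 103
   97 106 108 103  97  89  88  86  85  86  92 101 107 113 111 115]]
```

apply_moves(
  motion="0 0 0 0.2 0 0 0;0 0 0 0 0 0 0",
)

```text
time: 12.05
tool_pos: [0.6753, 0.0638, 0.1364]
tool_rot: [3.141, -0.001, 0.044]
contact_force: [-4.4, -0.6, 9.0]
opening: 0.0007
grip_force: 4.6
```

apply_moves(
  motion="0 0 0 0.2 0 0 0;0 0 0 0 0 0 0",
)

```text
time: 12.3
tool_pos: [0.6755, 0.0637, 0.1362]
tool_rot: [3.141, -0.003, 0.044]
contact_force: [-6.6, -0.7, 15.9]
opening: 0.0006
grip_force: 8.5
```

apply_moves(
  motion="0 -0.25 0 0.2 0 0 0;0 -0.25 0 0.2 0 0 0;0 -0.25 0 0.2 0 0 0;0 0 0 0 0 0 0",
)

```text
time: 12.8
tool_pos: [0.6696, 0.0635, 0.1333]
tool_rot: [3.141, -0.009, 0.044]
contact_force: [-7.6, 0.3, 28.6]
opening: 0.0005
grip_force: 14.3
```

```bash
python3 - <<'E'
from h import *
S=robot.read_camera("side");o=robot.observe();print(o["tool_pos"],o["contact_force"],o["opening"])
i0=cv2.imread("pics/side0.png")[:,:,::-1]
for r in (176,180,184,188): print(r,i0.max(2)[r,182:206],S["img"].max(2)[r,182:206],sep="\n")
E
```

```text
[0.66959766 0.06347939 0.13330491] [-7.61009623 -0.19060389 28.64470591] 0.0001987471704510789
176
[ 77  86 115 145 163 166 166 161 141 109  75  60  58  44  35  26  46  80
  95 121 148 163 166 165]
[ 99 102 115 132 135 132 128 121 112 109 103  98  93  86  94 100  87  60
  40  61  97 115 117 115]
180
[165 162 162 160 163 160 160 159 157 141 104  54  33  22  35  61  92 122
 146 158 152 160 167 179]
[176 179 178 176 176 176 177 173 171 172 176 169 138  82  33  19  25  59
  96 116 117 117 112 117]
184
[149 148 139 120 107 122 147 148 123  70  38  28  34  67  87 107 134 152
 149 143 155 170 178 177]
[164 159 154 131 117 138 165 185 189 176 137  84  40  16  25  51  94 111
 119 112  97  85  87 110]
188
[145 146 141 147 157 157 131  87  39  21  45  69  89 109 130 146 151 144
 130 108 100  93 103 121]
[158 159 159 165 175 184 186 182 148  86  36  17  13  48  79 101 103 112
 116 115 118 114 114 116]
```

The side image shows the bar moving with the tip, so contact really is on the bar. I continue along the arc.

apply_moves(
  motion="0 -0.3 0 0.12 0 0 0;0 -0.3 0 0.12 0 0 0;0 -0.3 0 0.14 0 0 0;0 0 0 0 0 0 0",
)

```text
time: 13.35
tool_pos: [0.6593, 0.063, 0.1279]
tool_rot: [3.141, -0.005, 0.044]
contact_force: [-9.8, -0.7, 25.5]
opening: 0.0005
grip_force: 12.2
```

apply_moves(
  motion="0 -0.3 0 0.18 0 0 0;0 -0.3 0 0.2 0 0 0;0 -0.28 0 0.22 0 0 0;0 0 0 0 0 0 0",
)

```text
time: 13.85
tool_pos: [0.6489, 0.0625, 0.1208]
tool_rot: [3.141, -0.001, 0.044]
contact_force: [-12.7, -0.7, 23.0]
opening: 0.0005
grip_force: 11.5
```

apply_moves(
  motion="0 -0.4 0 0.39 0 0 0;0 -0.38 0 0.41 0 0 0;0 -0.35 0 0.44 0 0 0;0 -0.33 0 0.46 0 0 0;0 0 0 0 0 0 0",
)

```text
time: 14.48
tool_pos: [0.6341, 0.0619, 0.1008]
tool_rot: [3.141, 0.001, 0.044]
contact_force: [-6.5, -0.8, 7.7]
opening: 0.0005
grip_force: 4.2
```

apply_moves(
  motion="0 -0.3 0 0.48 0 0 0;0 -0.27 0 0.5 0 0 0;0 -0.24 0 0.52 0 0 0;0 0 0 0 0 0 0",
)

```text
time: 14.98
tool_pos: [0.6269, 0.0617, 0.0847]
tool_rot: [3.142, 0.0, 0.044]
contact_force: [0.8, -0.1, -0.5]
opening: 0.0002
grip_force: 0.0
```

apply_moves(
  motion="0 -0.1 0 0.3 0 0 0;0 -0.1 0 0.3 0 0 0;0 0 0 0 0 0 0",
)

```text
time: 15.35
tool_pos: [0.6256, 0.0616, 0.0806]
tool_rot: [3.141, -0.001, 0.044]
contact_force: [-5.2, 0.1, 12.4]
opening: 0.001
grip_force: 5.9
```

```bash
cat >> h.py <<'E'
yaw=.044;O=np.array([.581,.0613,0])
def w(x,y,z): c,s=np.cos(yaw),np.sin(yaw); return O+[c*x-s*y,s*x+c*y,z]
E
python3 - <<'E'
from h import *
S=robot.read_camera("side");o=robot.observe();T=o["tool_pos"];print(T,o["contact_force"],o["opening"])
sl=(140,160)
im=cv2.resize(S["img"][130:225,150:270],None,fx=6.5,fy=6.2,interpolation=cv2.INTER_CUBIC)
im=np.clip((im/255.)**.6*255,0,255).astype(np.uint8)
def mk(X,col): u,v=proj(S,X); cv2.drawMarker(im,(int((u-150+.5)*6.5),int((v-130+.5)*6.2)),col,0,12,1)
for h in(0,.027,.066): mk(T+[0,0,h],(255,0,0))
for y in(-.062,0,.062): mk(w(.04,y,.1),(0,255,0))
for y in(-.06,0,.06): mk(w(0,y,.047),(0,0,255))
cv2.imwrite("pics/k.png",cv2.cvtColor(im,cv2.COLOR_RGB2BGR))
E
```

```text
[0.6255741  0.06157649 0.08055775] [-5.87625014 -0.51151959 11.7032198 ] 0.0003712921862142357
```

View pics/k.png

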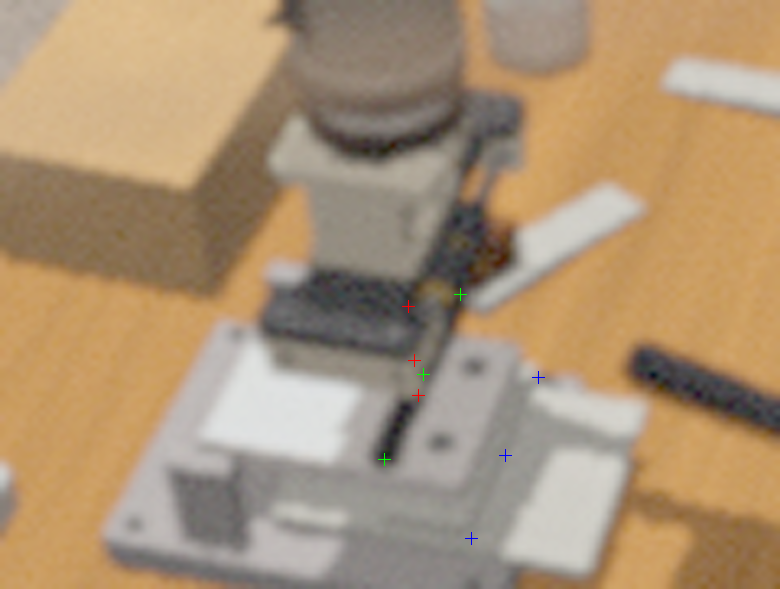

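The jaw looks shut: the bar's near end at (385,460) lies on its "shut" marker. I press a little more to confirm the hard stop.

apply_moves(
  motion="0 0 0 0.2 0 0 0;0 0 0 0.2 0 0 0;0 0 0 0 0 0 0",
)

```text
time: 15.78
tool_pos: [0.6258, 0.0616, 0.0801]
tool_rot: [3.141, -0.004, 0.044]
contact_force: [-13.6, 0.4, 32.3]
opening: 0.0003
grip_force: 16.0
```

apply_moves(
  motion="0 0 0 0.2 0 0 0;0 0 0 0 0 0 0",
)

```text
time: 16.02
tool_pos: [0.6259, 0.0615, 0.0799]
tool_rot: [3.141, -0.005, 0.044]
contact_force: [-17.4, -0.5, 41.7]
opening: 0.0006
grip_force: 21.2
```

The jaw is on its stop: no travel at 42 N. Contact heights are consistently about 28 mm below where the bar top should be, so I'll calibrate z by touch at the gauge. Next I lift and go above the chosen gauge.

apply_moves(
  motion="0 0 0 -3 0 0 0;0 0 0 -3.5 0 0 0;20 0 0 -3.5 0 0 0;60 -1.45 3.72 0 0 0 0;60 -1.45 3.72 0 0 0 0;60 -1.45 3.72 0 0 0 0;60 -1.45 3.72 0 0 0 0;60 -1.45 3.72 0 0 0 0;60 -1.45 3.72 0 0 0 0;60 -1.45 3.72 0 0 0 0;60 -1.45 3.72 0 0 0 0;60 -1.45 3.72 0 0 0 0;60 -1.45 3.72 0 0 0 0;60 0 0 0 0 0 0.134;60 0 0 0 0 0 0;60 0 0 0 0 0 0",
)

```text
time: 18.02
tool_pos: [0.497, -0.3161, 0.1728]
tool_rot: [3.142, -0.0, -0.087]
contact_force: [0.3, 0.1, -0.7]
opening: 0.0551
grip_force: 0.0
```

```bash
python3 - <<'E'
from h import *
o=robot.observe();T=o["tool_pos"];print(T,o["tool_rot"],o["contact_force"],o["opening"],o["qpos"])
i0=cv2.imread("pics/side0.png")[:,:,::-1]; t0=cv2.imread("pics/top0.png")[:,:,::-1]
for n,b in(("side",i0),("top",t0)):
    p=robot.read_camera(n); save(p,n+"_g.png")
    print(n,"tcp px",np.round(proj(p,T),1),"at +28mm",np.round(proj(p,T+[0,0,.028]),1), "fingers y+-.03",[np.round(proj(p,T+[0,y,0]),1).tolist() for y in(-.03,.03)])
    d=(np.abs(p["img"].astype(int)-b).max(2)>40)
    u,v=np.round(proj(p,T)).astype(int)
    if n=="side":
        for r in range(v-30,v+22): print(r,"".join("#" if x else "." for x in d[r,u-30:u+30]))
    for t in("gauge","slot","plate_front","pad_edge","jaw_hinge","bar"):
        print(t,[(round(x["score"],2),np.round(x["centre"],3).tolist()) for x in robot.search_frame(t,p)][:4])
E
```

```text
[ 0.49696691 -0.3161033   0.17277784] [ 3.14151196e+00 -1.83200287e-04 -8.71337365e-02] [ 0.3136597   0.06543686 -0.7072495 ] 0.05505789923927128 [-6.96621924e-01  4.80010647e-01  1.38258321e+00  4.04180199e-05
  1.27880239e+00  9.61296515e-01]
side tcp px [280.2 112.5] at +28mm [280.6 106.1] fingers y+-.03 [[282.1, 108.1], [278.3, 117.1]]
83 ......................................########..............
84 ......................................#######...............
85 .....................................########...............
86 .....................#####..........#.####..................
87 .................#.#############...##.......................
88 ...............#####################..##....................
89 ..............######################.##.....................
90 ..............#########################.....................
91 ..............#########################.....................
92 ..............#########################.....................
93 ..............#########################.....................
94 ..............#########################............
[... 2777 characters left out ...]
2]), (0.62, [0.639, 0.082, 0.081]), (0.6, [0.563, 0.092, 0.042])]
pad_edge [(0.7, [0.587, 0.103, 0.052])]
jaw_hinge [(0.82, [0.637, 0.085, 0.081]), (0.27, [0.587, 0.102, 0.053])]
bar [(0.59, [0.637, 0.083, 0.079]), (0.58, [0.738, 0.323, 0.059])]
top tcp px [360.  188.4] at +28mm [361.7 187.4] fingers y+-.03 [[369.0, 188.1], [350.9, 188.6]]
gauge [(0.78, [0.632, -0.145, 0.009]), (0.71, [0.331, -0.144, 0.01]), (0.63, [0.59, -0.32, 0.0]), (0.39, [0.521, 0.5, 0.009])]
slot [(0.74, [0.271, -0.375, 0.052]), (0.56, [0.551, 0.065, 0.038])]
plate_front [(0.64, [0.551, 0.067, 0.045]), (0.39, [0.691, -0.326, 0.1])]
pad_edge []
jaw_hinge [(0.57, [0.649, 0.069, 0.078])]
bar [(0.61, [0.646, 0.066, 0.08])]
```

A visible finger ends about 8 px (≈30 mm) above the reported TCP, which confirms the z bias (true ≈ reported + 28 mm). I descend around the grip and touch the table to calibrate.

apply_moves(
  motion="60 0 0 4 0 0 0;60 0 0 4 0 0 0;60 0 0 4 0 0 0;60 0 0 3 0 0 0;60 0 0 2 0 0 0;60 0 0 1.2 0 0 0;60 0 0 0.6 0 0 0;60 0 0 0 0 0 0",
)

```text
time: 19.73
tool_pos: [0.4968, -0.3166, -0.015]
tool_rot: [3.141, -0.0, -0.09]
contact_force: [-0.1, -0.3, 0.4]
opening: 0.0551
grip_force: 0.0
```

apply_moves(
  motion="60 0 0 0.3 0 0 0;60 0 0 0.3 0 0 0;60 0 0 0 0 0 0",
)

```text
time: 20.1
tool_pos: [0.4966, -0.3164, -0.0212]
tool_rot: [3.142, 0.0, -0.09]
contact_force: [-0.2, -0.1, -0.7]
opening: 0.0551
grip_force: 0.0
```

apply_moves(
  motion="60 0 0 0.2 0 0 0;60 0 0 0.2 0 0 0;60 0 0 0 0 0 0",
)

```text
time: 20.48
tool_pos: [0.4966, -0.3164, -0.0254]
tool_rot: [-3.141, 0.0, -0.09]
contact_force: [-0.3, 0.3, 0.3]
opening: 0.0548
grip_force: 0.0
```

apply_moves(
  motion="60 0 0 0.15 0 0 0;60 0 0 0.15 0 0 0;60 0 0 0 0 0 0",
)

```text
time: 20.85
tool_pos: [0.4968, -0.3165, -0.027]
tool_rot: [3.141, -0.001, -0.09]
contact_force: [-2.1, 1.5, 8.7]
opening: 0.0549
grip_force: 4.6
```

The table is at reported z = −0.027. I rise to just above the foot and close.

apply_moves(
  motion="60 0 0 -0.8 0 0 0;60 0 0 -0.7 0 0 0;10 0 0 0 0 0 0;5 0 0 0 0 0 0;5 0 0 0 0 0 0;5 0 0 0 0 0 0;5 0 0 0 0 0 0;5 0 0 0 0 0 0",
  force=35,
)

```text
time: 21.85
tool_pos: [0.4965, -0.3163, -0.0134]
tool_rot: [-3.141, 0.0, -0.09]
contact_force: [-0.1, 0.2, -1.7]
opening: 0.0141
grip_force: 35.0
```

apply_moves(
  motion="5 0 0 -1 0 0 0;5 0 0 -3 0 0 0;5 0 0 -4 0 0 0;5 0 0 -3 0 0 0;5 0 0 0 0 0 -0.067;5 0 0 0 0 0 -0.067;5 -0.31 -3.735 0 0 0 0;5 -0.31 -3.735 0 0 0 0;5 -0.31 -3.735 0 0 0 0;5 -0.31 -3.735 0 0 0 0;5 -0.31 -3.735 0 0 0 0;5 -0.31 -3.735 0 0 0 0;5 -0.31 -3.735 0 0 0 0;5 -0.31 -3.735 0 0 0 0;5 -0.31 -3.735 0 0 0 0;5 -0.31 -3.735 0 0 0 0;5 0 0 0 0 0 0;5 0 0 0 0 0 0",
)

```text
time: 24.1
tool_pos: [0.4497, 0.055, 0.0972]
tool_rot: [3.141, -0.001, 0.044]
contact_force: [0.0, -0.1, -1.4]
opening: 0.0139
grip_force: 35.0
```

```bash
python3 - <<'E'
from h import *
o=robot.observe();T=o["tool_pos"];print(T,o["tool_rot"],o["contact_force"],o["opening"])
R=np.array([np.cos(yaw),np.sin(yaw),0])
for n in("side","top"):
    p=robot.read_camera(n); save(p,n+"_h.png")
    b=cv2.imread(f"pics/{n}_g.png")[:,:,::-1]
    tip=T+R*.1125; tip[2]=T[2]+.0134
    print(n,"pred tip",np.round(proj(p,tip),1),"pad edge",[np.round(proj(p,w(0,y,.047)),1).tolist() for y in(-.06,.06)])
    for t in("gauge","tip","pad","pad_edge"):
        print(t,[(round(x["score"],2),np.round(x["centre"],3).tolist()) for x in robot.search_frame(t,p)][:4])
    u,v=np.round(proj(p,tip)).astype(int)
    if n=="side": print(p["img"].max(2)[v-10:v+11,u-14:u+20])
E
```

```text
[0.44965353 0.05499151 0.09724204] [ 3.14107117e+00 -8.53901977e-04  4.43704707e-02] [ 0.04254388 -0.10161188 -1.44640727] 0.013937710053280896
side pred tip [232.  190.5] pad edge [[232.3, 190.4], [222.0, 216.4]]
gauge [(0.68, [0.634, -0.113, 0.008]), (0.62, [0.331, -0.145, 0.01]), (0.48, [0.534, 0.06, 0.116]), (0.18, [0.589, 0.102, 0.056])]
tip [(0.79, [0.632, -0.113, 0.006]), (0.58, [0.329, -0.138, 0.006]), (0.49, [0.535, 0.061, 0.118])]
pad [(0.74, [0.692, -0.312, 0.071]), (0.72, [0.589, 0.102, 0.057])]
pad_edge [(0.55, [0.588, 0.106, 0.056])]
[[ 27  32  84 138 159 160 149 156 168 172 169 164 164 167 168 175 177 176
  174 168 164 166 164 164 159 161 161 167 168 170 168 165 158 149]
 [ 26  50 104 155 174 175 168 170 173 171 166 163 166 169 172 175 176 176
  171 167 167 162 162 160 163 163 166 172 171 171 166 153 133 113]
 [ 27  58 113 158 173 174 171 173 175 168 165 167 166 171 174 178 177 173
  170 166 167 166 164 161 161 165 169 171 171 168 156 129  98  67]
 [ 30  68 118 153 176 178 177 180 182 176 170 168 168 172 177 179 175 171
  168 163 166 163 161 163 167 169 168 170 168 158
[... 2001 characters left out ...]
 199 203 203 194 169 126 112 128 120 128 165 181 180 183 181 182
  184 181 182 179 182 184 181 182 183 184 178 166 156 163 169 168]
 [140 164 190 201 204 190 155 111 111 123 119 142 172 180 181 181 180 180
  181 182 180 181 180 184 182 180 181 184 176 160 155 166 170 170]
 [114 144 186 200 201 179 141 110 112 113 125 157 174 180 180 178 180 182
  181 180 182 184 181 183 182 184 183 183 173 156 158 166 169 168]]
top pred tip [246.8 174.8] pad edge [[263.6, 171.0], [230.3, 173.3]]
gauge [(0.82, [0.328, -0.135, 0.008]), (0.59, [0.651, 0.067, 0.057]), (0.51, [0.628, -0.145, 0.007])]
tip [(0.56, [0.326, -0.134, 0.007]), (0.49, [0.546, 0.057, 0.113])]
pad [(0.58, [0.691, -0.328, 0.1])]
pad_edge []
```

apply_moves(
  motion="5 0 0 3 0 0 0;5 0 0 2.4 0 0 0;5 0 0 0.8 0 0 0;5 0 0 0.2 0 0 0;5 0 0 0 0 0 0",
)

```text
time: 25.22
tool_pos: [0.45, 0.0553, 0.0334]
tool_rot: [3.141, -0.001, 0.044]
contact_force: [0.6, -1.0, -1.2]
opening: 0.0139
grip_force: 35.0
```

apply_moves(
  motion="5 0 0 0.2 0 0 0;5 0 0 0.1 0 0 0;5 0 0 0 0 0 0;5 0 0 0 0 0 0",
)

```text
time: 25.72
tool_pos: [0.4494, 0.0553, 0.0299]
tool_rot: [3.141, -0.0, 0.044]
contact_force: [0.8, 0.5, -2.0]
opening: 0.0138
grip_force: 35.0
```

apply_moves(
  motion="5 0 0 0.1 0 0 0;5 0 0 0 0 0 0;5 0 0 0 0 0 0",
)

```text
time: 26.1
tool_pos: [0.4493, 0.0553, 0.0288]
tool_rot: [3.142, 0.0, 0.044]
contact_force: [0.5, -0.3, -1.6]
opening: 0.0139
grip_force: 35.0
```

apply_moves(
  motion="5 0 0 0.1 0 0 0;5 0 0 0 0 0 0;5 0 0 0 0 0 0",
)

```text
time: 26.48
tool_pos: [0.4494, 0.0553, 0.0278]
tool_rot: [3.141, -0.0, 0.044]
contact_force: [0.0, -0.6, -1.8]
opening: 0.014
grip_force: 35.0
```

apply_moves(
  motion="5 0 0 0.1 0 0 0;5 0 0 0 0 0 0;5 0 0 0 0 0 0",
)

```text
time: 26.85
tool_pos: [0.4494, 0.0553, 0.0268]
tool_rot: [3.141, -0.0, 0.044]
contact_force: [-0.9, 0.1, -2.2]
opening: 0.0141
grip_force: 35.0
```

apply_moves(
  motion="5 0 0 0.05 0 0 0;5 0 0 0 0 0 0;5 0 0 0 0 0 0",
)

```text
time: 27.22
tool_pos: [0.4493, 0.0553, 0.0265]
tool_rot: [3.141, -0.0, 0.044]
contact_force: [-3.1, -0.7, 5.1]
opening: 0.0137
grip_force: 35.0
```

apply_moves(
  motion="5 0 0 0.05 0 0 0;5 0 0 0 0 0 0;5 0 0 0 0 0 0",
)

```text
time: 27.6
tool_pos: [0.4491, 0.0554, 0.026]
tool_rot: [3.142, 0.0, 0.044]
contact_force: [-4.5, -0.4, 6.5]
opening: 0.014
grip_force: 35.0
```

apply_moves(
  motion="5 0 0 0.05 0 0 0;5 0 0 0 0 0 0;5 0 0 0 0 0 0",
)

```text
time: 27.98
tool_pos: [0.449, 0.0554, 0.0255]
tool_rot: [3.142, 0.001, 0.044]
contact_force: [-4.3, 0.7, 6.8]
opening: 0.0139
grip_force: 35.0
```

apply_moves(
  motion="5 0 0 -0.1 0 0 0;5 0 0 0 0 0 0;5 0 0 0 0 0 0",
)

```text
time: 28.35
tool_pos: [0.4494, 0.0553, 0.0261]
tool_rot: [3.142, 0.0, 0.044]
contact_force: [-0.5, 0.0, -1.8]
opening: 0.0138
grip_force: 35.0
```

apply_moves(
  motion="5 0 0 0 0 -0.015 0;5 0 0 0 0 0 0;5 0 0 0 0 0 0",
)

```text
time: 28.72
tool_pos: [0.4495, 0.0553, 0.0265]
tool_rot: [3.141, 0.015, 0.044]
contact_force: [-1.9, -0.1, 3.7]
opening: 0.0141
grip_force: 35.0
```

```bash
python3 - <<'E'
from h import *
o=robot.observe();print(o["tool_pos"],o["tool_rot"],o["contact_force"],o["torque"])
E
```

```text
[0.44945652 0.05533078 0.02645628] [3.14146635 0.0149005  0.04375129] [-1.89275083 -0.12143158  3.74711483] [0.04457481 0.08822326 0.01940803]
```

apply_moves(
  motion="5 0.5 0 -0.01 0 0 0;5 0.5 0 -0.01 0 0 0;5 0.5 0 -0.01 0 0 0;5 0.5 0 -0.01 0 0 0;5 0 0 0 0 0 0",
)

```text
time: 29.35
tool_pos: [0.4701, 0.0562, 0.0265]
tool_rot: [3.141, 0.014, 0.044]
contact_force: [-0.7, -0.6, 3.2]
opening: 0.0137
grip_force: 35.0
```

apply_moves(
  motion="5 0.5 0 -0.01 0 0 0;5 0.5 0 -0.01 0 0 0;5 0.5 0 -0.01 0 0 0;5 0 0 0 0 0 0",
)

```text
time: 29.85
tool_pos: [0.4847, 0.0569, 0.0266]
tool_rot: [3.141, 0.015, 0.044]
contact_force: [-1.7, -0.5, 5.9]
opening: 0.0141
grip_force: 35.0
```

apply_moves(
  motion="5 0.4 0 -0.01 0 0 0;5 0.4 0 -0.01 0 0 0;5 0.2 0 -0.01 0 0 0;5 0 0 0 0 0 0",
)

```text
time: 30.35
tool_pos: [0.494, 0.0573, 0.0267]
tool_rot: [3.142, 0.016, 0.044]
contact_force: [-2.5, 0.4, 6.3]
opening: 0.0134
grip_force: 35.0
```

apply_moves(
  motion="5 0.3 0 -0.01 0 0 0;5 0.2 0 -0.01 0 0 0;5 0 0 0 0 0 0;5 0 0 0 0 0 0",
)

```text
time: 30.85
tool_pos: [0.4992, 0.0575, 0.0267]
tool_rot: [3.142, 0.015, 0.044]
contact_force: [-2.5, 0.1, 4.5]
opening: 0.0135
grip_force: 35.0
```

apply_moves(
  motion="5 0.2 0 -0.03 0 0 0;5 0.1 0 -0.01 0 0 0;5 0 0 0 0 0 0",
)

```text
time: 31.22
tool_pos: [0.5025, 0.0576, 0.0268]
tool_rot: [3.141, 0.015, 0.044]
contact_force: [-0.9, 0.9, -2.3]
opening: 0.0138
grip_force: 35.0
```

apply_moves(
  motion="5 0.2 0 -0.01 0 0 0;5 0.1 0 0 0 0 0;5 0 0 0 0 0 0",
)

```text
time: 31.6
tool_pos: [0.5054, 0.0578, 0.0271]
tool_rot: [3.141, 0.015, 0.044]
contact_force: [1.2, 0.2, -1.7]
opening: 0.0136
grip_force: 35.0
```

apply_moves(
  motion="5 0.2 0 0 0 0 0;5 0.1 0 0 0 0 0;5 0 0 0 0 0 0",
)

```text
time: 31.98
tool_pos: [0.5084, 0.0579, 0.0271]
tool_rot: [3.141, 0.015, 0.044]
contact_force: [0.9, -0.5, -1.4]
opening: 0.014
grip_force: 35.0
```

apply_moves(
  motion="5 0.1 0 0.03 0 0 0;5 0.1 0 0 0 0 0;5 0 0 0 0 0 0",
)

```text
time: 32.35
tool_pos: [0.5104, 0.058, 0.0268]
tool_rot: [3.141, 0.015, 0.044]
contact_force: [-0.1, 0.5, -1.4]
opening: 0.0138
grip_force: 35.0
```

apply_moves(
  motion="5 0.1 0 0 0 0 0;5 0.1 0 0 0 0 0;5 0 0 0 0 0 0",
)

```text
time: 32.72
tool_pos: [0.5124, 0.0581, 0.0267]
tool_rot: [3.142, 0.015, 0.044]
contact_force: [0.6, 1.3, -1.6]
opening: 0.0139
grip_force: 35.0
```

apply_moves(
  motion="5 0.1 0 0 0 0 0;5 0.1 0 0 0 0 0;5 0 0 0 0 0 0",
)

```text
time: 33.1
tool_pos: [0.5135, 0.0582, 0.0268]
tool_rot: [3.142, 0.017, 0.044]
contact_force: [-4.4, -0.8, 2.3]
opening: 0.0137
grip_force: 35.0
```

Contact came at about 45 mm depth, matching the 7 mm gap. I ease the grip briefly so the blade settles flat, then grip firmly again.

apply_moves(
  motion="5 0 0 0.03 0 0 0;5 0 0 0 0 0 0;5 0 0 0 0 0 0",
  force=10,
)

```text
time: 33.48
tool_pos: [0.5135, 0.0582, 0.0267]
tool_rot: [3.142, 0.016, 0.044]
contact_force: [-6.0, -0.2, 5.9]
opening: 0.0137
grip_force: 10.0
```

apply_moves(
  motion="5 0 0 0 0 0 0;5 0 0 0 0 0 0;5 0 0 0 0 0 0",
  force=35,
)

```text
time: 33.85
tool_pos: [0.5135, 0.0582, 0.0268]
tool_rot: [3.142, 0.016, 0.044]
contact_force: [-5.7, -0.6, 5.7]
opening: 0.0139
grip_force: 35.0
```

apply_moves(
  motion="5 0 0 -0.04 0 0 0;5 0.1 0 0 0 0 0;5 0 0 0 0 0 0",
)

```text
time: 34.22
tool_pos: [0.5144, 0.0583, 0.0267]
tool_rot: [-3.142, 0.017, 0.044]
contact_force: [-6.9, 0.5, 3.8]
opening: 0.0141
grip_force: 35.0
```

apply_moves(
  motion="5 0.1 0 0 0 0 0;5 0 0 0 0 0 0;5 0 0 0 0 0 0",
)

```text
time: 34.6
tool_pos: [0.5153, 0.0583, 0.0268]
tool_rot: [3.142, 0.017, 0.044]
contact_force: [-6.7, -0.7, 4.4]
opening: 0.0138
grip_force: 35.0
```

apply_moves(
  motion="5 0 0 -0.04 0 0 0;5 0 0 0 0 0 0;5 0 0 0 0 0 0",
)

```text
time: 34.98
tool_pos: [0.5159, 0.0583, 0.0268]
tool_rot: [-3.142, 0.016, 0.044]
contact_force: [-3.7, -0.0, -3.0]
opening: 0.0138
grip_force: 35.0
```

```bash
python3 - <<'E'
from h import *
for n in("side","top"):
    p=robot.read_camera(n); save(p,n+"_z.png"); o=robot.observe()
    print(o["tool_pos"],o["tool_rot"],o["contact_force"],o["torque"])
    for t in("pad","bar","screwdriver","roll","mug","jar","tumbler","wrench","spoon"):
        print(t,[(round(x["score"],2),np.round(x["centre"],3).tolist()) for x in robot.search_frame(t,p)][:2])
E
```

```text
[0.51600326 0.05830554 0.02683295] [-3.14157731  0.01585893  0.04382449] [-3.33545935 -1.02863034 -2.42526932] [-1.03913999e-02  7.93028607e-01  1.36335843e-04]
pad [(0.68, [0.644, 0.083, 0.083])]
bar [(0.66, [0.64, 0.083, 0.08])]
screwdriver [(0.69, [0.465, -0.029, 0.014]), (0.65, [0.593, 0.11, 0.057])]
roll [(0.65, [0.483, 0.29, 0.046])]
mug [(0.7, [0.736, 0.324, 0.059])]
jar []
tumbler [(0.75, [0.271, -0.347, 0.076])]
wrench []
spoon [(0.57, [0.504, 0.505, 0.015]), (0.52, [0.444, -0.499, 0.007])]
[0.51621503 0.05829203 0.02703722] [3.14157428 0.01527013 0.0437766 ] [-3.05071416  0.09343683 -5.78022934] [0.04554475 0.79984648 0.02493248]
pad []
bar [(0.67, [0.669, 0.064, 0.08]), (0.23, [0.687, 0.061, 0.082])]
screwdriver [(0.56, [0.487, -0.045, 0.021])]
roll [(0.84, [0.483, 0.279, 0.048])]
mug [(0.82, [0.742, 0.316, 0.044])]
jar [(0.57, [0.69, -0.328, 0.098])]
tumbler [(0.85, [0.274, -0.379, 0.052]), (0.42, [0.67, 0.064, 0.083])]
wrench [(0.71, [0.515, -0.484, 0.009])]
spoon [(0.71, [0.521, 0.501, 0.009])]
```

apply_moves(
  motion="5 0 0 0.03 0 0 0;5 0 0 0 0 0 0;5 0 0 0 0 0 0;5 0 0 0 0 0 0",
)

```text
time: 36.48
tool_pos: [0.5165, 0.0583, 0.027]
tool_rot: [3.141, 0.015, 0.044]
contact_force: [-1.7, 0.0, -5.4]
opening: 0.0138
grip_force: 35.0
```

apply_moves(
  motion="5 0 0 0.04 0 0 0;5 0 0 0 0 0 0;5 0 0 0 0 0 0;5 0 0 0 0 0 0",
)

```text
time: 36.98
tool_pos: [0.5164, 0.0583, 0.0268]
tool_rot: [3.141, 0.015, 0.044]
contact_force: [-5.1, -0.5, 0.7]
opening: 0.0141
grip_force: 35.0
```

apply_moves(
  motion="5 0 0 0.03 0 0 0;5 0 0 0 0 0 0;5 0 0 0 0 0 0",
)

```text
time: 37.35
tool_pos: [0.5164, 0.0583, 0.0268]
tool_rot: [3.141, 0.014, 0.044]
contact_force: [-4.9, -0.3, 3.8]
opening: 0.014
grip_force: 35.0
```

```bash
python3 - <<'E'
from h import *
o=robot.observe(); print(o["tool_pos"],o["contact_force"],o["opening"],o["grip_force"],o["time"]); print(robot.hand_in())
E
```

```text
[0.51641066 0.05825252 0.02676223] [-4.9256137  -0.26425713  3.82289867] 0.013994597939270185 35.000640749931335 37.35
the job is handed in; nothing more can be done
None
```

I handed the job in at 37 s with the jaw pushed onto its stop and the gauge still held in the gap at roughly 48 mm depth, dragging at about 5 N; its flatness on the plate was judged only from the forces, and the result of the judging was not shown.

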